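Load a specimen carrier under the spring clip of a stage

ROBOT

A 6-joint arm with a two-finger parallel gripper is mounted at the origin on a cart in front of the work surface, level with it; the furniture and walls round the work are solid. World frame = base frame: x ahead of the robot, y to its left, z up, the work surface at z = 0. Lengths are in mm, angles in rad, forces in N, time in s.
With the tool pointing down it reaches from about 250 to 775 mm from the base axis. Payload 4 kg.
Tool frame: the origin (TCP) lies midway between the tips of the shut fingers; the grasp point (between the pads) lies robot.grip_point_offset behind it (robot.grip_point_offset is the distance from the TCP to the grasp point, in mm); z points along the fingers, y is the direction in which the jaws open and shut (so a half turn about z gives the same grasp; the last joint's range is limited). The gripper opens to 94 mm and grips with 3 to 60 N. Pads are 16 mm wide; open, the fingers measure 119 mm over their backs; the gripper's body (75 mm by 177 mm) begins 78 mm behind the grasp point.
Start: joints at [1.239, 0.087, 1.371, -0, 1.684, -0.103], TCP at [124.754, 535.684, 205.506] pointing down, gripper open.
Joint ranges: [-3.1, 3.1], [-0.76, 2.03], [0.27, 2.55], [-1.08, 4.22], [0.17, 2.65], [-2.57, 2.57]. Speed limits (rad/s): [2.79, 2.79, 3.14, 3.14, 3.14, 3.14].

INTERFACE

Orientations are given as a rotation vector (axis times angle).
In Python, from station import robot gives the robot as it stands. The module is installed in compiled form; this text tells all that it offers.
- The arm moves only by the tool step_arm, never from a script. Its argument "moves" is a list of rows, each a list of 4 numbers: the shift along the tool's x, y, z in m, then the turn about the tool's z in rad. A call has 1 to 10 rows; each row shifts and turns the commanded pose from where the row before left it, along the tool's axes as they then stand; what a row does not reach is not made up. A row lasts 1/12 s, in which the tool goes at most 41.7 mm and 7.16 degrees, less where a joint would pass 70% of its speed; a pose out of reach is approached as far as the arm can. A call is refused whole if a number of a shift passes 0.0417 or a number of a turn 0.125, either way. A call with a gripper value outside its range is refused whole. "claw" is the finger opening in m, from 0 to 0.094, set as the call begins (left out, the last holds). The fingers move at their own pace and stop on an object; "squeeze" is the grip in N (left out, the last holds). Time passes only in rows, so rows that do not move let the fingers close. It gives the time, the measured TCP pose, the force and the opening at its end, in the units of the state.
- robot.get_state(): the state, without advancing time (a new reading comes with each control period).
- robot.camera(name): name is "scene" or "top" or "wrist"; returns a dict with "frame" (400x640x3 uint8, red, green, blue), "z_map" (400x640 float32, mm along the optical axis (not along the pixel's ray), 0 where there is no reading), "camera_matrix" (3x3 intrinsics, pixels), "xyz" and "attitude" of the camera in the world. Camera axes: x right, y up, looking along -z (the intrinsics and any distortion apply to the point x, -y, -z); pixel columns grow to the right and rows downward; lengths in mm; the calibration is good to about 2 mm. A picture is of the moment at which its call begins.
- robot.close_job(): hands the job in, once; it reports no verdict.
The state is a dict: "time_s": time; "q": joint angles; "joint_vel": joint speeds; "joint_torque": joint torques, N m; "tool_pos": TCP position; "eef_rot": TCP orientation; "force": force on the tool from outside, world axes, zero at the start; "ft_torque": the same for the moment, N m; "opening": finger opening in mm.
Only numpy, scipy, OpenCV 4.12 (cv2) and the standard library are available. Lean on these libraries where they do the work, as an engineer would, in place of code of your own. Each camera call takes 0.05 s, during which the arm holds its last target.

TASK

With one fingertip hold down the long thumb plate of the spring clip on the small stage, and while it is held down push the flat carrier with the other fingertip along its channel, beneath the raised clip foot, until it is fully home against the end stop. Then let the clip go so that its foot clamps the carrier. Grasp and lift nothing, and leave the things standing round the stage where they are.

Things in the scene. Friction and masses are not known exactly. Their poses are not given: they have to be found in the camera images.
- stage: Grey base plate 160 x 112 mm, 12 mm high, fixed, carrying a channel and the clip. Origin: middle of its length, under the plate (local x -80 to 80, y -60 to 52, z up from the worktop). +x: the direction in which the carrier is pushed. The channel runs along x at local y = -28, open at x = -80. The clip's hinge barrel (7 mm) runs along x at y = 8, z = 27, brackets up to z = 31.
- home (a point): Where the carrier's centre lies when fully home, at stage (36, -28, 22) mm; the end stop's face is 30 mm beyond it. The channel is 49 mm wide between guide walls (4 mm thick, top z = 24). The carrier slides on two 9 mm wide rails (top z = 18) beside the walls; between them a 31 mm wide trough goes down to z = 12, so a fingertip behind the carrier may dip below its underside.
- carrier_center (a point): Centre of the loose flat carrier: aluminium plate 60 mm long (along the channel) x 46 wide x 8 thick, round glass window on its rear half, about 60 g. It lies in the channel (underside z = 18, top z = 26), short of the clip foot, its axes parallel to the stage's; its rear edge is 30 mm behind this point.
- clip (a joint): Hinge of the spring clip, rad. 0: at rest, foot down, thumb plate up; grows as the plate is pressed and the foot rises; 0.35: pressed to its stop. The foot clears the carrier from about 0.14; clamped on the carrier it reads about 0.13. The spring pushes back: at the middle of the plate about 2.3 N at first, 7 N at the stop.
- thumb_plate (a point): Middle of the top of the clip's steel thumb plate, along the left of the channel: 96 mm long (stage x -70 to 26), 35 wide (stage y 12 to 47), level at rest with its top at z = 28. Its middle line (y = 30, 58 mm from the channel's centre line) goes down 7.5 mm to z = 20 at the stop, below the carrier's top, so a second fingertip at the same height can push the carrier's rear edge.
- clip_foot (a point): Middle of the underside of the clip foot, a square-faced steel block 14 mm (along x) x 12 mm, on the arm that crosses the channel at stage x = 43 to 57, y = -28. At rest its underside is at z = 22, 4 mm too low for the carrier to pass. Arm and foot reach up to z = 35.
- cup: Small specimen cup with a screw lid, 60 mm in diameter, 70 mm high, standing to the right of the stage. Origin: centre of the underside. Not to be disturbed.
- vial_green: Screw-cap vial, 35 mm in diameter, 80 mm high, to the right of the stage's near end. Origin: centre of the underside. Not to be disturbed.
- hemostat: Steel hemostat lying to the left of the stage, 135 mm long, 6 mm high. Not to be disturbed.
- oil_bottle: Small bottle, 27 mm in diameter, 58 mm high, left of the stage's far end. Origin: centre of the underside. Not to be disturbed.

How it is judged:
By the outcome, as a careful person would: the job done as asked, in the order asked, and still so for the second after the job is handed in, with the robot touching nothing.
It also fails if it takes over 40 s, if anything falls off the work surface, if the arm or the gripper's body presses on something with over 40 N, if the wrist force passes 120 N, or if a joint passes its speed limit or range.

## Working session

There is one attempt and no reset: what is moved stays moved. The work goes in short steps, Python scripts to look and compute and a tool call to move; the robot and the scene stay as the last step left them, time stands still between calls to the robot, and variables do not carry over. Pictures are saved under pics/ and viewed, and the job is handed in when it is done.

Besides the shell and the picture viewer there is one more tool, called after "Request:" as a command line: name --pt "numbers of a row" for each row, then --argument value for the rest. step_arm: Moves the arm, as the interface text tells. Its arguments: {"type":"object","properties":{"moves":{"type":"array"},"claw":{"type":"number"},"squeeze":{"type":"number"}},"required":["moves"]}

```bash
mkdir -p pics; cat > h.py <<'E'
import numpy as np, cv2
from station import robot
from scipy.spatial.transform import Rotation as R
def cam(n,save=None):
    c=robot.camera(n)
    if save: cv2.imwrite('pics/'+save,c['frame'][:,:,::-1])
    return c
def rot(c):
    a=np.array(c['attitude'],float)
    return a if a.shape==(3,3) else R.from_rotvec(a).as_matrix() if a.size==3 else R.from_quat(a).as_matrix()
def cloud(c):
    K=np.array(c['camera_matrix']);z=c['z_map'].astype(float)
    v,u=np.mgrid[:z.shape[0],:z.shape[1]]
    P=np.stack([(u-K[0,2])/K[0,0]*z,-(v-K[1,2])/K[1,1]*z,-z],-1)
    W=P@rot(c).T+np.array(c['xyz']); W[z==0]=np.nan
    return W
E
python3 - <<'E'
from h import *
print(robot.get_state(), robot.grip_point_offset)
for n in ['scene','top','wrist']:
    c=cam(n,n+'0.png'); print(n,c['xyz'],c['attitude'],c['camera_matrix'],[k for k in c])
    np.savez(n+'0.npz',W=cloud(c),f=c['frame'])
E
```

```text
{'time_s': 0.0, 'q': array([ 1.23889248e+00,  8.79037741e-02,  1.37222099e+00, -2.27097200e-05,
        1.68358589e+00, -1.03072477e-01]), 'joint_vel': array([-0.00067889,  0.00026149,  0.00026973, -0.00132675,  0.00379317,
       -0.00075089]), 'joint_torque': array([-2.85462772e-05, -3.40187395e+01, -3.02429008e+01,  7.18147564e-02,
        3.31454678e-02, -1.85597191e-04]), 'tool_pos': array([124.58288316, 535.15159439, 204.34904442]), 'eef_rot': array([-0.35861783, -3.1206176 ,  0.00325576]), 'force': array([-0.2322366 , -0.00379081,  0.17545872]), 'ft_torque': array([ 0.00863139, -0.01211079, -0.01750407]), 'opening': 94.20074839828389} 18.8
scene [  65.10102172 -401.51521685  576.21566348] [ 0.86900222 -0.33146129 -0.70028647] [[387.27848795   0.         318.08966261]
 [  0.         387.27848795 201.23868817]
 [  0.           0.           1.        ]] ['frame', 'z_map', 'camera_matrix', 'xyz', 'attitude']
top [ 295.32937021   73.04485938 1024.83165398] [ 0.17212791 -0.14624975 -1.39065718] [[488.3954017    0.         321.94603746]
 [  0.         488.3954017  203.86382324]
 [  0.           0.           1.        ]] ['frame', 'z_map', 'camera_matrix', 'xyz', 'attitude']
wrist [ 53.32415534 550.99090478 383.807707  ] [-0.21606655 -0.16922882  1.3357829 ] [[315.16420445   0.         316.49892745]
 [  0.         315.16420445 198.95571789]
 [  0.           0.           1.        ]] ['frame', 'z_map', 'camera_matrix', 'xyz', 'attitude']
```

View pics/top0.png

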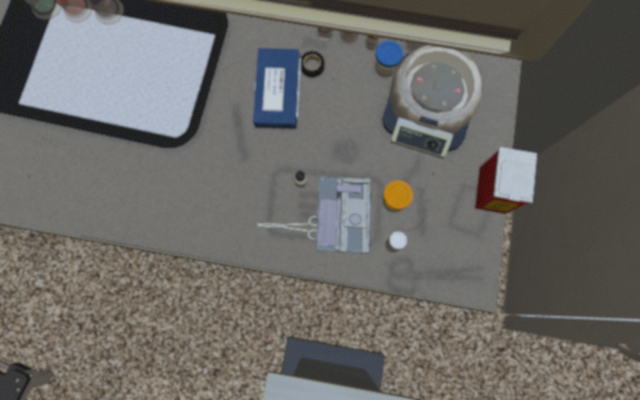

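View pics/scene0.png

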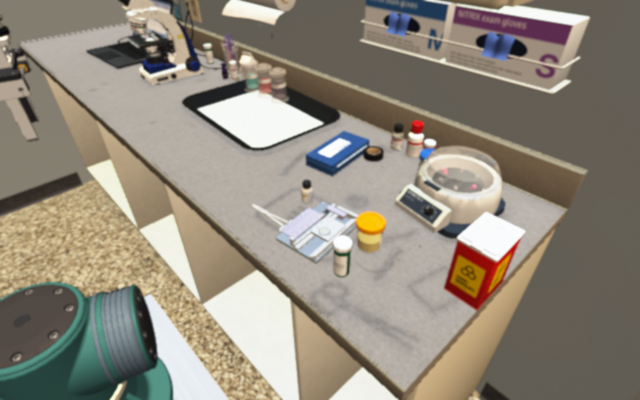

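View pics/wrist0.png

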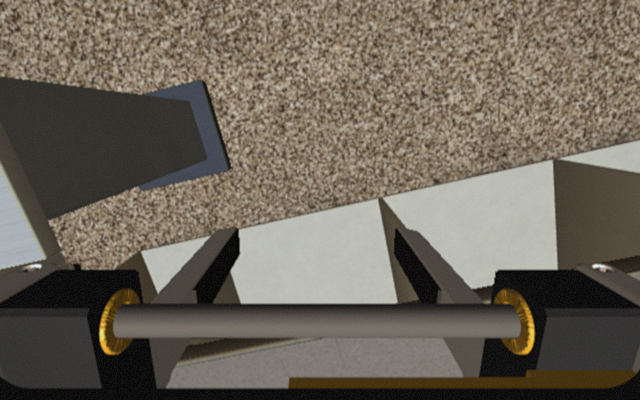

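```bash
python3 - <<'E'
from h import *
d=np.load('top0.npz');W=d['W'];f=d['f']
cv2.imwrite('pics/topc.png',cv2.resize(f[165:265,250:420],None,fx=4.7,fy=4.7,interpolation=cv2.INTER_CUBIC)[:,:,::-1])
for n,u,v in [('carr',355,220),('thumb',329,222),('cup',398,195),('vial',398,241),('oil',300,178),('bench',345,150),('stTL',320,180),('stTR',368,180),('stBR',368,250),('stBL',319,250)]:
    print(n,W[v,u].round(1))
# stage points: height map
z=W[...,2]
hm=np.clip((z[165:265,250:420]+5)*5,0,255); hm=np.nan_to_num(hm).astype(np.uint8)
cv2.imwrite('pics/toph.png',cv2.resize(cv2.applyColorMap(hm,cv2.COLORMAP_JET),None,fx=4.7,fy=4.7,interpolation=cv2.INTER_NEAREST))
E
```

```text
carr [481.4  34.9  26.2]
thumb [467.2  87.3  29.5]
cup [538.6 -40.3  69.3]
vial [445.3 -52.4  77.9]
oil [542.3 161.   56.7]
bench [636.2  80.5   0.8]
stTL [557.6 122.2   8.7]
stTR [570.   21.7  29. ]
stBR [426.4  -2.5  10.8]
stBL [408.6  97.9  11. ]
```

View pics/topc.png

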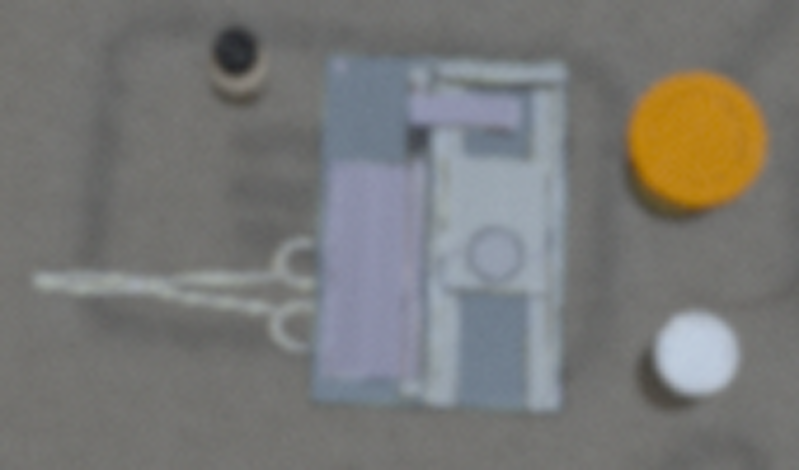

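View pics/toph.png

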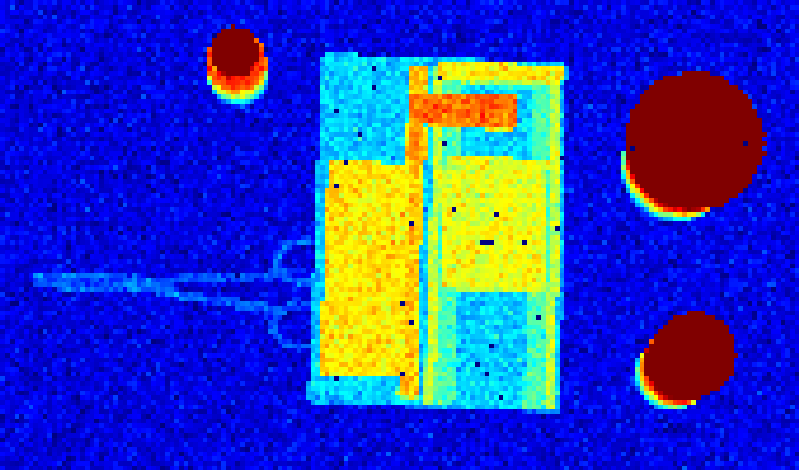

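```bash
cat > fit.py <<'E'
from h import *
from scipy.optimize import minimize, differential_evolution
def model(x,y,xc):
    h=np.zeros_like(x)
    b=lambda x0,x1,y0,y1:(x>x0)&(x<x1)&(y>y0)&(y<y1)
    h[b(-80,80,-60,52)]=12
    d=np.abs(y+28); inx=(x>-80)&(x<66)
    h[inx&(d<28.5)]=24; h[inx&(d<24.5)]=18; h[inx&(d<15.5)]=12
    h[b(66,78,-56,0)]=28
    h[b(xc-30,xc+30,-51,-5)]=26
    h[b(-70,26,8,47)]=28
    h[b(43,57,-35,8)]=35
    return h
def fit(W,p0,zmax=45):
    P=W.reshape(-1,3);P=P[np.isfinite(P[:,0])]
    P=P[(np.hypot(P[:,0]-p0[0],P[:,1]-p0[1])<125)&(P[:,2]<zmax)&(P[:,2]>-10)]
    def loc(p):
        c,s=np.cos(p[2]),np.sin(p[2]);dx=P[:,0]-p[0];dy=P[:,1]-p[1]
        return c*dx+s*dy,-s*dx+c*dy
    def cost(p):
        x,y=loc(p); m=(np.abs(x)<92)&(y>-70)&(y<62)
        r=np.minimum(np.abs(P[:,2]-p[4]-model(x,y,p[3])),8)
        r[~m]=np.minimum(np.abs(P[:,2]-p[4]),8)[~m]
        return r.mean()
    bd=[(p0[0]-25,p0[0]+25),(p0[1]-25,p0[1]+25),(p0[2]-.3,p0[2]+.3),(-50,20),(-4,4)]
    r=differential_evolution(cost,bd,seed=1,popsize=20,maxiter=150,tol=1e-6)
    return r.x,r.fun
E
python3 - <<'E'
from fit import *
print(robot.get_state()['time_s'])
for n in ['top','scene']:
    p,f=fit(np.load(n+'0.npz')['W'],(490,65,-0.15)); print(n,p.round(3),f)
E
```

```text
0.15
top [ 4.9387e+02  6.5745e+01  1.3400e-01  1.6200e+00 -3.7000e-02] 1.8987978358904116
scene [ 4.91371e+02  6.51990e+01  1.32000e-01  1.15500e+00 -7.22000e-01] 2.3310729708443514
```

Request:
step_arm --pt "0 0 0 -0.09" --pt "0 0 0 -0.09" --pt "0 0 0 -0.09" --pt "0 0 0 -0.091" --pt "-0.016 -0.032 0 0" --pt "-0.016 -0.032 0 0" --pt "-0.016 -0.032 0 0" --pt "-0.016 -0.032 0 0" --pt "-0.016 -0.032 0 0" --pt "-0.016 -0.032 0 0" --claw 0.048

```text
time_s: 0.98
tool_pos: [245.6, 356.4, 205.1]
eef_rot: [0.209, -3.135, 0.0]
force: [0.2, 1.0, -0.7]
opening: 48.2
```

Request:
step_arm --pt "-0.016 -0.032 0 0" --pt "-0.016 -0.032 0 0" --pt "-0.016 -0.032 0 0" --pt "-0.016 -0.032 0 0" --pt "-0.016 -0.032 0 0" --pt "-0.016 -0.032 0 0" --pt "-0.016 -0.032 0 0" --pt "-0.016 -0.032 0 0" --pt "-0.016 -0.032 0 0" --pt "-0.012 -0.032 0 0"

```text
time_s: 1.82
tool_pos: [442.8, 59.6, 205.1]
eef_rot: [0.207, -3.135, -0.0]
force: [0.7, 0.4, 0.3]
opening: 48.3
```

```bash
python3 - <<'E'
from fit import *
s=robot.get_state()
print(s['time_s'],s['tool_pos'],R.from_rotvec(s['eef_rot']).as_matrix().round(4),s['opening'],s['q'],s['force'])
c=cam('wrist','w1.png');W=cloud(c);np.savez('w1.npz',W=W,f=c['frame'])
p,f=fit(W,(492.5,65.5,0.133)); print(p.round(3),f)
E
```

```text
1.8167 [442.79543008  59.64285957 205.12754257] [[-9.913e-01 -1.314e-01 -1.000e-04]
 [-1.314e-01  9.913e-01  3.000e-04]
 [ 1.000e-04  3.000e-04 -1.000e+00]] 48.2880044928445 [ 6.66319854e-03 -1.45187758e-01  1.59789224e+00  2.61707648e-04
  1.68900146e+00 -1.69590712e+00] [0.6689051  0.35105671 0.29229077]
[4.90804e+02 6.54470e+01 1.36000e-01 5.20000e-01 4.60000e-02] 1.243183382129684
```

View pics/w1.png

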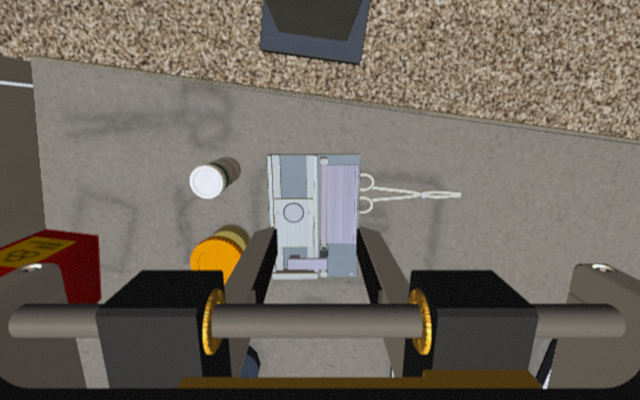

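```bash
python3 - <<'E'
from h import *
d=np.load('w1.npz');W=d['W'].reshape(-1,3)
s=robot.get_state();T=R.from_rotvec(s['eef_rot']).as_matrix()
L=(W-s['tool_pos'])@T
L=L[np.isfinite(L[:,0])]
for z0,z1 in [(-90,-70),(-70,-50),(-50,-30),(-30,-20),(-20,-10),(-10,-5),(-5,2),(2,10)]:
    for sg in (1,-1):
        m=(L[:,2]>z0)&(L[:,2]<z1)&(L[:,1]*sg>0)&(abs(L[:,1])<70)
        if m.sum()>3: print(z0,z1,sg,m.sum(),np.percentile(L[m][:,:2],[2,98],axis=0).round(1).tolist())
E
```

```text
-90 -70 1 652 [[-6.6, 28.4], [12.6, 38.3]]
-90 -70 -1 646 [[-7.1, -30.2], [12.1, -20.4]]
-70 -50 1 941 [[-2.3, 27.9], [12.5, 39.9]]
-70 -50 -1 954 [[-2.7, -31.7], [12.1, -19.7]]
-50 -30 1 674 [[-4.6, 28.0], [12.5, 39.7]]
-50 -30 -1 664 [[-4.9, -31.4], [12.0, -19.6]]
-30 -20 1 250 [[-4.4, 28.2], [12.3, 39.6]]
-30 -20 -1 259 [[-4.9, -31.2], [12.0, -19.5]]
-20 -10 1 211 [[-4.1, 28.2], [12.4, 39.7]]
-20 -10 -1 209 [[-4.6, -31.1], [12.0, -19.5]]
-10 -5 1 83 [[-4.3, 28.3], [12.4, 38.5]]
-10 -5 -1 89 [[-4.4, -30.1], [11.9, -19.5]]
-5 2 1 47 [[-5.1, 28.4], [12.2, 33.6]]
-5 2 -1 50 [[-5.1, -25.0], [11.8, -19.4]]
```

```bash
python3 - <<'E'
from h import *
s=robot.get_state();T=R.from_rotvec(s['eef_rot']).as_matrix()
for n in ['scene','top']:
    c=cam(n);W=cloud(c);f=c['frame']
    K=np.array(c['camera_matrix'])
    q=(s['tool_pos']-c['xyz'])@rot(c); u=K[0,0]*q[0]/-q[2]+K[0,2]; v=K[1,1]*-q[1]/-q[2]+K[1,2]
    print(n,u,v)
    u,v=int(u),int(v)
    a=max(v-90,0);b=max(u-120,0)
    cv2.imwrite(f'pics/{n}1.png',cv2.resize(f[a:v+70,b:u+120],None,fx=3.2,fy=3.2,interpolation=cv2.INTER_CUBIC)[:,:,::-1])
    L=(W.reshape(-1,3)-s['tool_pos'])@T;L=L[np.isfinite(L[:,0])]
    for z0,z1 in [(-110,-90),(-60,-40),(-40,-20),(-20,-8),(-8,2)]:
      for sg in (1,-1):
        m=(L[:,2]>z0)&(L[:,2]<z1)&(L[:,1]*sg>0)&(abs(L[:,1])<70)&(abs(L[:,0])<60)
        if m.sum()>3: print(z0,z1,sg,m.sum(),np.percentile(L[m][:,:2],[2,98],axis=0).round(1).tolist())
E
```

```text
scene 302.1716004924559 161.96426603361988
-110 -90 1 162 [[-11.1, 8.6], [34.8, 63.0]]
-110 -90 -1 133 [[2.1, -65.3], [34.7, -4.8]]
-60 -40 1 122 [[-8.2, 21.9], [10.9, 34.9]]
-60 -40 -1 126 [[-6.3, -38.2], [10.8, -25.8]]
-40 -20 1 112 [[-6.3, 22.2], [10.3, 34.5]]
-40 -20 -1 115 [[-8.1, -38.1], [10.7, -27.2]]
-20 -8 1 70 [[-8.1, 22.3], [10.6, 34.6]]
-20 -8 -1 70 [[-9.4, -37.7], [11.0, -27.1]]
-8 2 1 37 [[-7.1, 22.3], [10.4, 31.3]]
-8 2 -1 12 [[3.6, -34.6], [10.1, -26.0]]
top 347.3104427348263 220.4704086601539
-110 -90 1 12 [[32.6, 28.2], [33.2, 43.8]]
-110 -90 -1 15 [[28.7, -41.9], [33.4, -10.7]]
```

View pics/scene1.png

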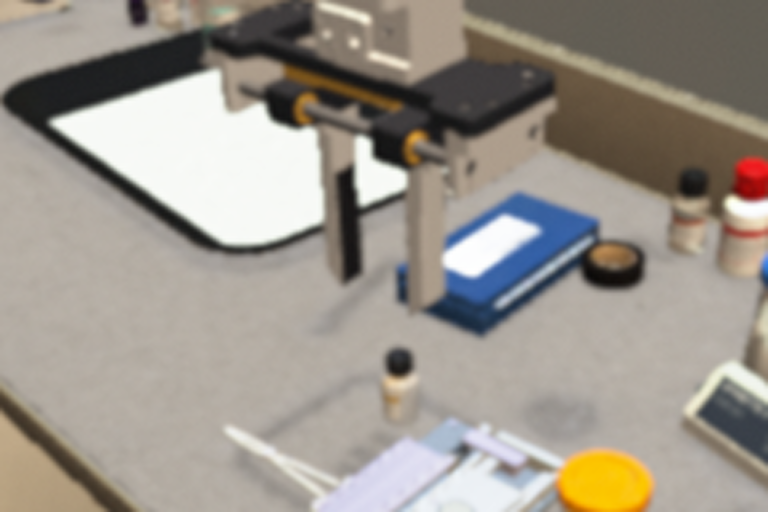

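Request:
step_arm --pt "0 0 0.035 0" --pt "0 0 0.035 0" --pt "0 0 0.035 0" --pt "0 0 0.03 0" --pt "0 0 0.02 0" --pt "0 0 0.005 0" --pt "0 0 0 0" --claw 0.054

```text
time_s: 2.55
tool_pos: [440.1, 62.4, 43.9]
eef_rot: [0.21, -3.13, -0.001]
force: [-0.5, 0.1, -0.5]
opening: 53.9
```

```bash
cat > look.py <<'E'
from fit import *
import sys
t=sys.argv[1]
s=robot.get_state();T=R.from_rotvec(s['eef_rot']).as_matrix()
print(s['time_s'],s['tool_pos'],s['force'],s['opening'])
for n in ['scene','wrist']:
    c=cam(n);W=cloud(c);f=c['frame'];np.savez(n+t+'.npz',W=W,f=f)
    if n=='scene': f=cv2.resize(f[170:280,240:400],None,fx=5,fy=5,interpolation=cv2.INTER_CUBIC)
    else: f=cv2.resize(f[100:340,180:460],None,fx=2.4,fy=2.4,interpolation=cv2.INTER_CUBIC)
    cv2.imwrite(f'pics/{n}{t}.png',f[:,:,::-1])
    L=(W.reshape(-1,3)-s['tool_pos'])@T;L=L[np.isfinite(L[:,0])]
    for z0,z1 in [(-40,-12)]:
      for sg in (1,-1):
        m=(L[:,2]>z0)&(L[:,2]<z1)&(L[:,1]*sg>10)&(abs(L[:,1])<45)&(abs(L[:,0])<20)
        if m.sum()>3: print(n,sg,m.sum(),np.percentile(L[m][:,:2],[2,98],axis=0).round(1).tolist())
    print('fit',*[a.round(3) for a in fit(W,(491.5,65.5,.134),40)] )
E
python3 look.py 2
```

```text
2.55 [440.0762006   62.40387597  43.85909449] [-0.46598721  0.14288879 -0.50889248] 53.91528002043369
scene 1 110 [[-7.3, 24.4], [10.4, 37.5]]
scene -1 113 [[-8.1, -41.1], [11.1, -28.9]]
fit [ 4.91408e+02  6.51370e+01  1.37000e-01  1.07800e+00 -7.87000e-01] 2.219
wrist 1 745 [[-7.7, 25.6], [9.2, 37.3]]
wrist -1 734 [[-8.0, -39.8], [9.1, -28.1]]
fit [4.90611e+02 6.53770e+01 1.36000e-01 1.00600e+00 8.00000e-02] 1.311
```

View pics/scene2.png

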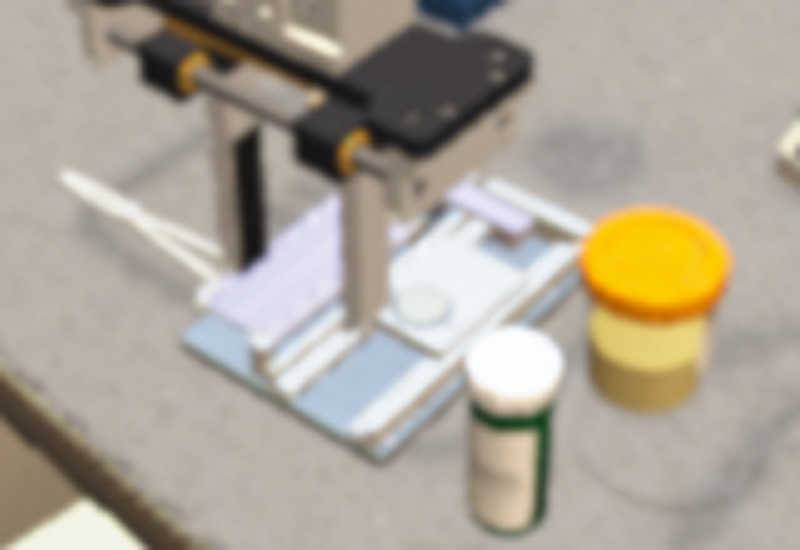

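View pics/wrist2.png

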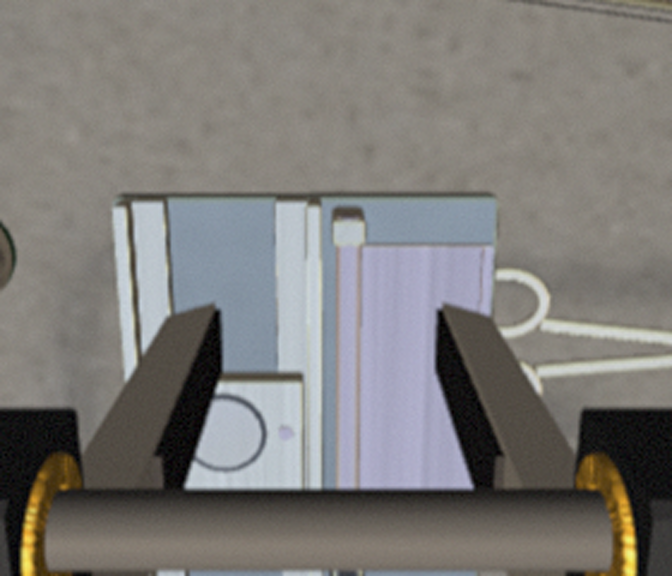

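Request:
step_arm --pt "0 0 0.01 0" --pt "0 0 0.004 0" --pt "0 0 0.002 0" --pt "0 0 0.002 0" --pt "0 0 0.002 0" --pt "0 0 0.002 0" --pt "0 0 0.0005 0" --pt "0 0 0 0" --pt "0 0 0 0"

```text
time_s: 3.4
tool_pos: [442.4, 61.2, 23.6]
eef_rot: [-0.207, 3.134, -0.0]
force: [-2.1, -0.4, 4.0]
opening: 53.9
```

```bash
python3 look.py 3
```

```text
3.4 [442.35512868  61.23081928  23.60299959] [-2.13327677 -0.36222841  4.01763503] 53.88720671124087
scene 1 98 [[-6.6, 24.9], [10.9, 38.2]]
scene -1 100 [[-8.3, -41.1], [10.6, -30.3]]
fit [ 4.9122e+02  6.5559e+01  1.3500e-01  1.1240e+00 -8.6700e-01] 2.486
wrist 1 759 [[-6.4, 25.9], [10.7, 37.5]]
wrist -1 759 [[-6.2, -39.3], [10.6, -27.7]]
fit [4.90951e+02 6.54780e+01 1.36000e-01 9.48000e-01 3.30000e-02] 1.661
```

View pics/scene3.png

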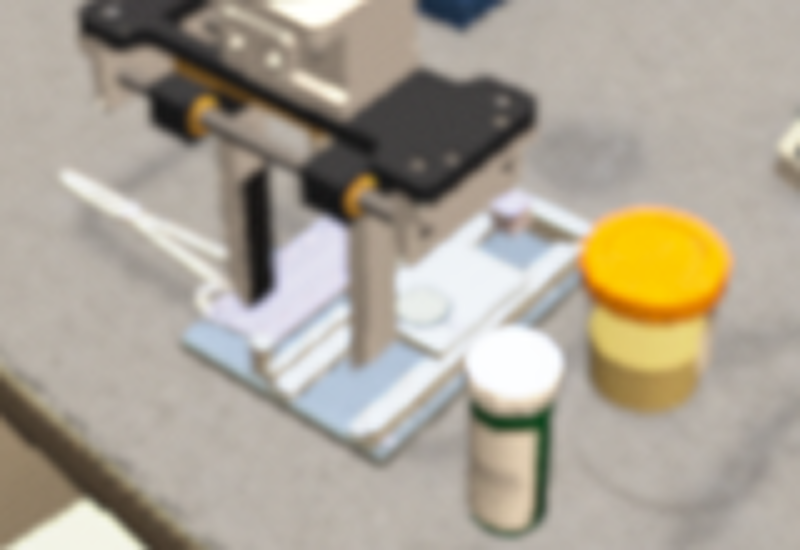

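View pics/wrist3.png

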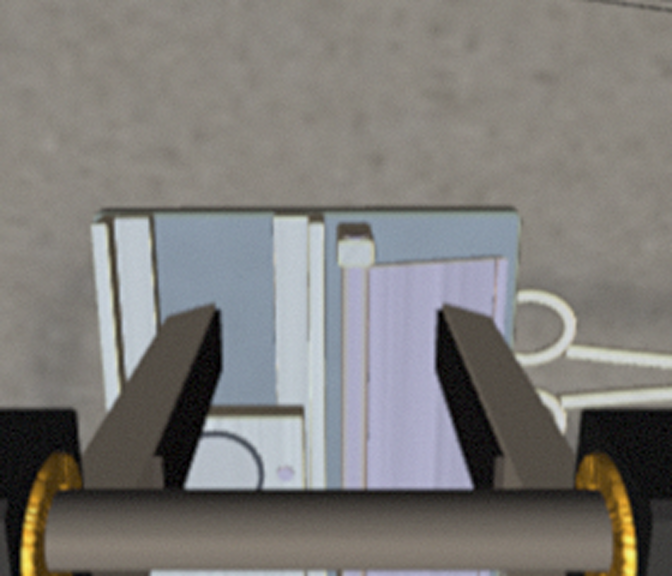

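```bash
cat > clip.py <<'E'
from h import *
import sys
def clip(t,p,n='wrist'):
    W=np.load(n+t+'.npz')['W'].reshape(-1,3);W=W[np.isfinite(W[:,0])]
    c,s=np.cos(p[2]),np.sin(p[2]);dx=W[:,0]-p[0];dy=W[:,1]-p[1]
    x=c*dx+s*dy;y=-s*dx+c*dy;z=W[:,2]
    m=(x>-65)&(x<20)&(y>14)&(y<45)&(z<32)&(z>5)
    k=np.polyfit(y[m],z[m],1)
    for _ in range(4):
        r=np.abs(np.polyval(k,y[m])-z[m]); k=np.polyfit(y[m][r<2.5],z[m][r<2.5],1)
    print(n,t,'plate angle',np.arctan(-k[0]).round(3),'z@30',np.polyval(k,30).round(2),m.sum())
    for nm,(a,b,cc,d) in dict(foot=(44,56,-33,-23),carr=(-20,25,-45,-10),rail=(-75,-60,-50,-45)).items():
        m=(x>a)&(x<b)&(y>cc)&(y<d)&(z<60)
        print(nm,m.sum(),np.percentile(z[m],[25,50,75]).round(1) if m.sum() else '')
E
python3 - <<'E'
from clip import *
for t in '23':
  for n in ['wrist','scene']: clip(t,(491,65.5,.136),n)
s=robot.get_state();print(s['time_s'],s['tool_pos'],s['force'])
E
```

```text
wrist 2 plate angle -0.003 z@30 28.13 3333
foot 281 [12.8 34.3 34.7]
carr 1182 [26.  26.5 27. ]
rail 156 [17.5 18.  18.3]
scene 2 plate angle -0.005 z@30 27.36 309
foot 164 [-691.8 -576.8 -474.4]
carr 948 [-602.4 -475.7 -343. ]
rail 11 [16.9 17.1 17.5]
wrist 3 plate angle 0.203 z@30 23.51 2940
foot 199 [11.6 12.1 12.4]
carr 1146 [26.  26.4 26.9]
rail 196 [17.7 18.1 18.5]
scene 3 plate angle 0.203 z@30 22.75 251
foot 175 [-689.4 -574.  -477.9]
carr 948 [-604.  -476.  -352.6]
rail 11 [16.4 17.8 18.1]
3.5 [442.37394961  61.23585722  23.63837214] [-1.64064143 -0.55856903  5.65694378]
```

Request:
step_arm --pt "0 0 0.001 0" --pt "0 0 0.001 0" --pt "0 0 0 0" --pt "0 0 0 0"

```text
time_s: 3.83
tool_pos: [442.4, 60.9, 21.9]
eef_rot: [-0.207, 3.134, -0.001]
force: [-2.1, -0.9, 5.8]
opening: 53.7
```

```bash
python3 look.py 4; python3 -c "
from clip import *
clip('4',(491,65.5,.136))"
```

```text
3.8333 [442.44267812  60.93749702  21.90210223] [-2.05683387 -0.94466865  5.75427925] 53.74099914791706
scene 1 98 [[-7.6, 24.9], [10.4, 37.5]]
scene -1 102 [[-7.7, -41.1], [10.8, -30.0]]
fit [ 4.91139e+02  6.49140e+01  1.35000e-01  1.33400e+00 -8.41000e-01] 2.523
wrist 1 765 [[-6.1, 26.0], [10.7, 37.7]]
wrist -1 768 [[-6.3, -39.4], [10.6, -27.7]]
fit [4.91301e+02 6.53740e+01 1.35000e-01 4.65000e-01 4.80000e-02] 1.734
wrist 4 plate angle 0.28 z@30 21.68 2923
foot 197 [11.8 12.1 12.5]
carr 1188 [25.9 26.4 26.8]
rail 196 [17.5 18.  18.5]
```

Request:
step_arm --pt "-0.003 0 0 0" --pt "-0.003 0 0 0" --pt "-0.003 0 0 0" --pt "-0.003 0 0 0" --pt "-0.003 0 0 0" --pt "-0.003 0 0 0" --pt "-0.003 0 0 0" --pt "-0.003 0 0 0" --pt "0 0 0 0" --pt "0 0 0 0"

```text
time_s: 4.77
tool_pos: [465.1, 65.2, 21.2]
eef_rot: [0.208, -3.133, -0.003]
force: [-4.0, 1.3, 5.9]
opening: 54.0
```

```bash
python3 look.py 5; python3 -c "
from clip import *
clip('5',(491,65.5,.136))"
```

```text
4.7667 [465.12607799  65.21546396  21.21484512] [-4.04256553  1.30715421  5.91125204] 53.967848026986594
scene 1 95 [[-6.6, 24.6], [10.9, 37.3]]
scene -1 101 [[-8.4, -41.0], [10.8, -29.9]]
fit [ 4.91217e+02  6.51200e+01  1.30000e-01  1.34030e+01 -8.32000e-01] 2.563
wrist 1 758 [[-6.4, 26.0], [10.7, 37.6]]
wrist -1 764 [[-6.3, -39.4], [10.6, -27.7]]
fit [4.90974e+02 6.52510e+01 1.33000e-01 1.27680e+01 5.20000e-02] 1.671
wrist 5 plate angle 0.293 z@30 21.38 4923
foot 197 [37.  45.1 46. ]
carr 1801 [25.5 26.3 26.8]
rail 219 [17.6 18.1 18.5]
```

View pics/scene5.png

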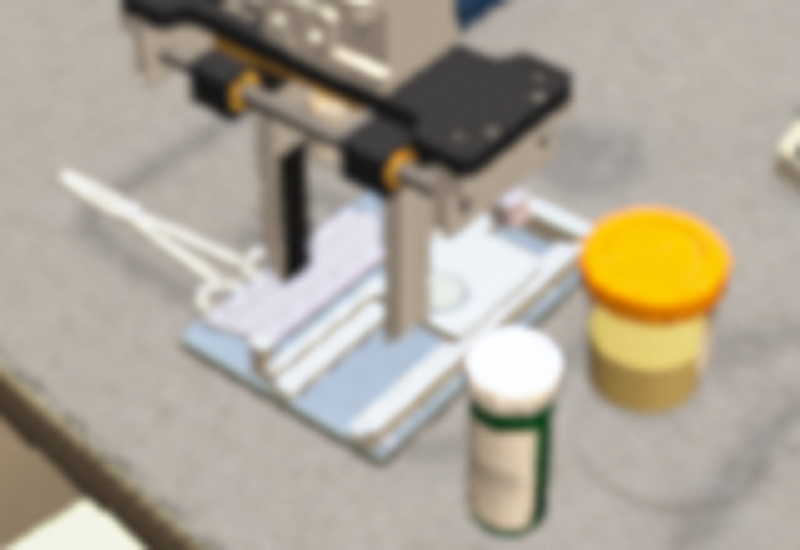

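Request:
step_arm --pt "-0.003 0 0 0" --pt "-0.003 0 0 0" --pt "-0.003 0 0 0" --pt "-0.003 0 0 0" --pt "-0.003 0 0 0" --pt "-0.003 0 0 0" --pt "-0.002 0 0 0" --pt "0 0 0 0" --pt "0 0 0 0"

```text
time_s: 5.62
tool_pos: [484.9, 67.9, 21.2]
eef_rot: [0.208, -3.133, -0.003]
force: [-3.5, 1.4, 6.3]
opening: 53.7
```

```bash
sed -i 's/(-50,20)/(-50,50)/' fit.py; python3 look.py 6; python3 -c "
from clip import *
clip('6',(491,65.5,.136))"
```

```text
5.6167 [484.87241179  67.87888456  21.23891293] [-3.52624005  1.43946793  6.34238618] 53.73155234848235
scene 1 89 [[-7.4, 24.7], [10.9, 36.7]]
scene -1 100 [[-8.1, -41.2], [11.3, -29.3]]
fit [ 4.91432e+02  6.51300e+01  1.34000e-01  3.30030e+01 -8.53000e-01] 2.546
wrist 1 768 [[-6.2, 25.9], [10.8, 37.6]]
wrist -1 769 [[-6.2, -39.4], [10.6, -27.8]]
fit [4.91263e+02 6.53070e+01 1.33000e-01 3.23320e+01 4.60000e-02] 1.592
wrist 6 plate angle 0.293 z@30 21.34 5920
foot 298 [45.2 46.  46.6]
carr 3511 [12.5 25.7 27.7]
rail 234 [17.7 18.2 18.5]
```

View pics/scene6.png

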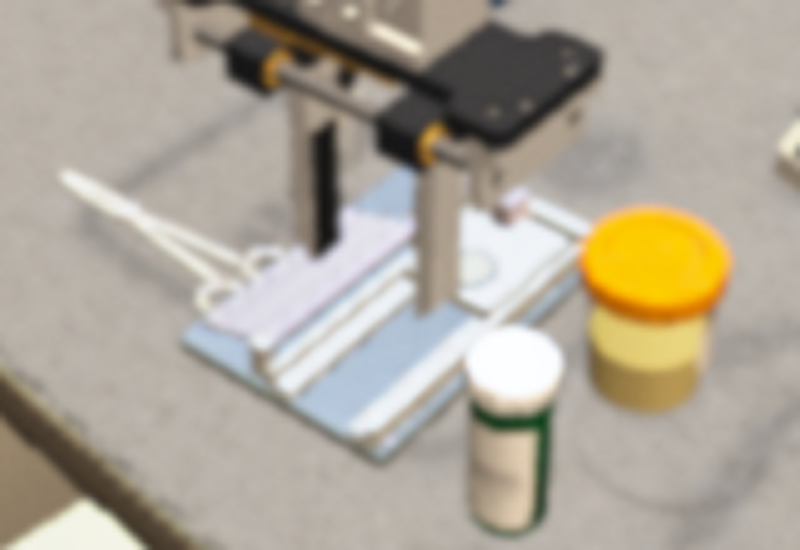

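Request:
step_arm --pt "-0.001 0 0 0" --pt "-0.001 0 0 0" --pt "-0.001 0 0 0" --pt "0 0 0 0" --pt "0 0 0 0"

```text
time_s: 6.13
tool_pos: [487.4, 68.2, 21.1]
eef_rot: [0.208, -3.132, -0.002]
force: [-4.5, 1.7, 5.8]
opening: 53.8
```

Request:
step_arm --pt "-0.001 0 0 0" --pt "-0.001 0 0 0" --pt "0 0 0 0" --pt "0 0 0 0"

```text
time_s: 6.47
tool_pos: [488.3, 68.3, 21.0]
eef_rot: [0.207, -3.129, -0.002]
force: [-7.1, 1.0, 7.3]
opening: 54.3
```

Request:
step_arm --pt "-0.001 0 0 0" --pt "-0.001 0 0 0" --pt "0 0 0 0" --pt "0 0 0 0" --pt "0 0 0 0"

```text
time_s: 6.88
tool_pos: [488.4, 68.3, 20.9]
eef_rot: [0.206, -3.125, -0.001]
force: [-10.9, -1.2, 10.2]
opening: 54.2
```

```bash
python3 look.py 7; python3 -c "
from clip import *
clip('7',(491,65.5,.136))"
```

```text
6.8833 [488.4116946   68.30416222  20.85036177] [-10.91821482  -1.15096961  10.20771901] 54.17766469172625
scene 1 102 [[-8.4, 25.3], [10.8, 37.7]]
scene -1 98 [[-8.4, -40.7], [10.8, -29.4]]
fit [ 4.91494e+02  6.51750e+01  1.33000e-01  3.65300e+01 -8.53000e-01] 2.526
wrist 1 769 [[-6.1, 25.9], [10.7, 37.5]]
wrist -1 765 [[-6.3, -39.5], [10.6, -27.8]]
fit [4.91177e+02 6.54420e+01 1.37000e-01 3.59940e+01 5.20000e-02] 1.615
wrist 7 plate angle 0.308 z@30 20.93 6075
foot 256 [46.  46.7 47.4]
carr 3660 [12.3 23.  27.4]
rail 234 [17.6 18.  18.5]
```

View pics/scene7.png

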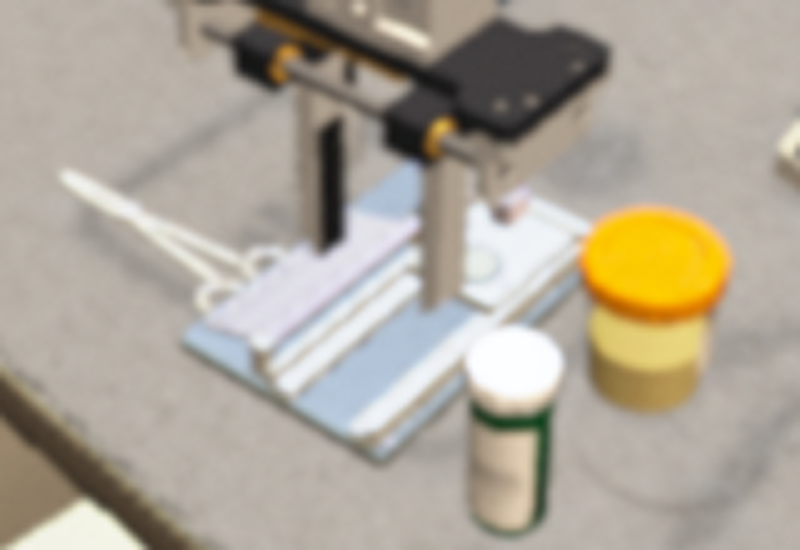

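View pics/wrist7.png

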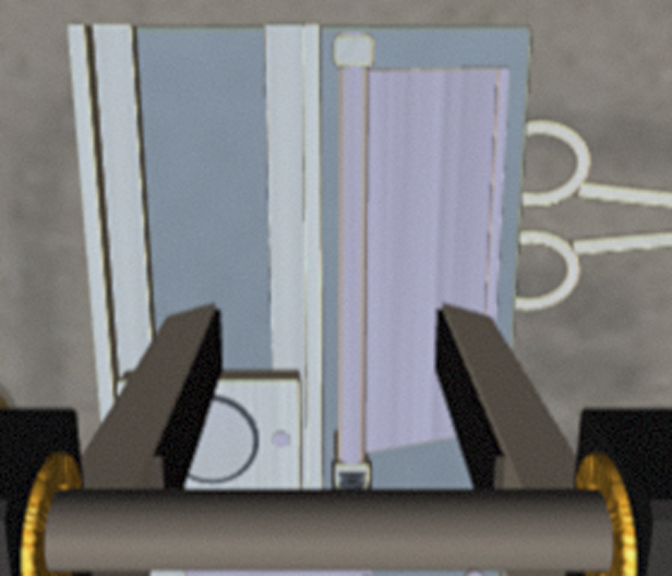

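Request:
step_arm --pt "0.002 0 0 0" --pt "0.002 0 0 0" --pt "0.002 0 0 0" --pt "0.001 0 0 0" --pt "0 0 0 0" --pt "0 0 0 0"

```text
time_s: 7.48
tool_pos: [487.5, 68.0, 22.1]
eef_rot: [-0.207, 3.13, 0.002]
force: [2.6, 4.5, 4.1]
opening: 54.2
```

```bash
python3 look.py 8
```

```text
7.4833 [487.46449372  68.02409144  22.14892577] [2.59586189 4.53819726 4.13739662] 54.247180060086855
scene 1 93 [[-6.6, 24.8], [10.7, 36.9]]
scene -1 103 [[-9.6, -41.4], [10.5, -30.1]]
fit [ 4.91512e+02  6.48030e+01  1.33000e-01  3.65140e+01 -8.42000e-01] 2.518
wrist 1 767 [[-6.1, 25.8], [10.9, 37.3]]
wrist -1 767 [[-6.1, -39.6], [10.8, -27.9]]
fit [4.91273e+02 6.54800e+01 1.36000e-01 3.57330e+01 3.80000e-02] 1.562
```

Request:
step_arm --pt "0.001 0 0 0" --pt "0.001 0 0 0" --pt "0.001 0 0 0" --pt "0 0 0 0" --pt "0 0 0 0"

```text
time_s: 8.0
tool_pos: [484.3, 66.8, 21.9]
eef_rot: [-0.207, 3.131, 0.0]
force: [2.9, 3.2, 5.6]
opening: 53.9
```

Now clear of the rear edge by about 4 mm; rise to let the clip down.

Request:
step_arm --pt "0 0 -0.0015 0" --pt "0 0 -0.0015 0" --pt "0 0 -0.0015 0" --pt "0 0 -0.0015 0" --pt "0 0 -0.0015 0" --pt "0 0 -0.0015 0" --pt "0 0 -0.003 0" --pt "0 0 -0.005 0" --pt "0 0 -0.01 0" --pt "0 0 -0.01 0"

```text
time_s: 8.83
tool_pos: [482.3, 66.7, 58.6]
eef_rot: [0.207, -3.134, 0.0]
force: [0.1, -0.0, 0.1]
opening: 53.7
```

Request:
step_arm --pt "0 0 -0.02 0" --pt "0 0 -0.035 0" --pt "0 0 -0.035 0" --pt "0 0 -0.035 0" --pt "0 0 -0.02 0" --pt "0.03 0 0 0" --pt "0.03 0 0 0" --pt "0 0 0 0" --pt "0 0 0 0"

```text
time_s: 9.58
tool_pos: [422.9, 58.8, 204.5]
eef_rot: [-0.207, 3.131, -0.0]
force: [1.4, 0.7, -0.7]
opening: 54.1
```

```bash
python3 look.py 9; python3 - <<'E'
from clip import *
clip('9',(491.2,65.5,.136))
clip('9',(491.4,65.5,.136),'scene')
c=cam('top');W=cloud(c)
W0=np.load('top0.npz')['W']
for n in ['wrist9','scene9']:
    f=np.load(n+'.npz')['f']; cv2.imwrite(f'pics/{n}f.png',f[:,:,::-1])
E
```

```text
9.5833 [422.86137253  58.80836156 204.53272761] [ 1.35584174  0.68480246 -0.65624431] 54.06716382411781
scene 1 162 [[-7.0, 24.7], [10.4, 37.1]]
scene -1 176 [[-9.0, -40.8], [10.6, -29.5]]
fit [ 4.91533e+02  6.53490e+01  1.33000e-01  3.55910e+01 -8.39000e-01] 2.379
wrist 1 770 [[-7.0, 25.9], [10.0, 37.5]]
wrist -1 769 [[-7.0, -39.4], [9.9, -27.8]]
fit [ 4.91331e+02  6.55050e+01  1.37000e-01  3.58670e+01 -2.20000e-02] 1.383
wrist 9 plate angle 0.118 z@30 25.31 1737
foot 72 [38.6 39.1 39.6]
carr 1106 [12.  16.5 26.1]
rail 57 [17.5 18.  18.4]
scene 9 plate angle 0.12 z@30 24.59 359
foot 153 [-703.4 -593.  -514.9]
carr 1018 [-590.9 -460.    10.5]
rail 8 [17.5 17.7 18. ]
```

View pics/wrist9.png

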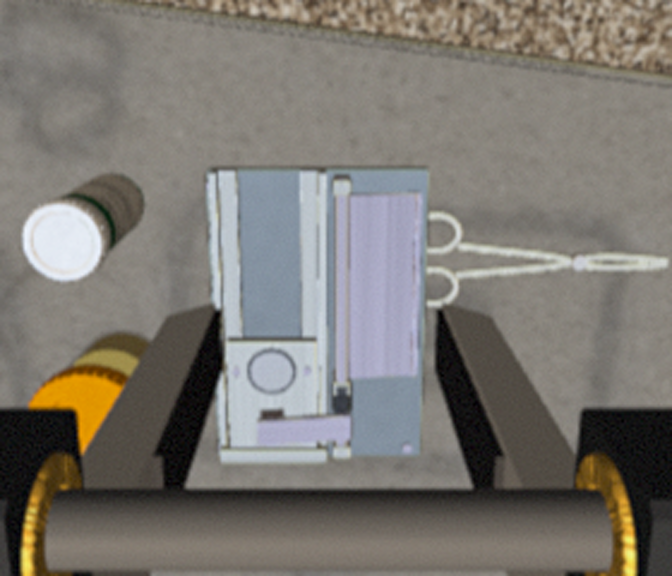

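View pics/scene9.png

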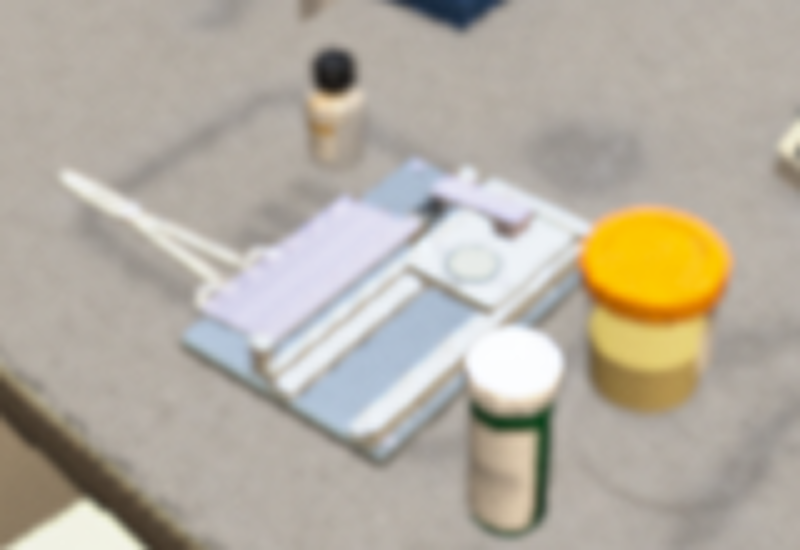

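```bash
python3 -c "
from station import robot
print(robot.close_job())"
```

```text
the job is handed in; nothing more can be done
None
```

The carrier is fully home against the end stop and clamped by the clip foot, and I handed the job in at about 9.7 s.

**What I did:** One fingertip held the thumb plate down at a clip angle of 0.28–0.31 rad. The other pushed the carrier's rear edge about 35 mm under the raised foot. The end stop showed as the tip standing still while the sideways force rose from about 4 N to 11 N. I then backed the tip off the carrier and raised it, which let the clip down.

**Last checks:**
- **Carrier position:** its centre fits at stage x = 35.9 mm from the wrist camera and 35.6 mm from the scene camera, against a home of 36. That difference is within calibration. While I was still pushing, the scene camera read 36.5.
- **Clamp:** the clip reads about 0.12 rad, against the 0.13 expected when clamped. The foot shows on top of the carrier in the pictures.
- **Surroundings:** the cup, vial, hemostat and bottle look unmoved in the pictures. I did not measure them again.
- **Robot:** it was clear of everything, about 205 mm up, with no meaningful contact force.

**What disagreed:** The cameras differed by about 1–3 mm in the stage position. The measured tool position also lagged or gave by about 2 mm while moving or loaded, so I relied on forces and on positions relative to the stage.

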